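# Hold a collared pipe against the crimper's sprung depth stop

### The job

Lift the steel pipe out of its V-block cradle and feed its brass-collared end straight into the open dies of the crimper, pushing back the sprung depth stop inside until it bottoms on its hard stop. Finish while holding the pipe there, pressed firmly on the bottomed stop but not rammed, straight and clear of the dies all round, ready for a workmate to pump them shut. Do not let go, and leave the other things on the bench where they are.

Things in the scene. Friction and masses are not known exactly. Their poses are not given: they have to be found in the camera images.
- pipe: Loose straight steel pipe, 260 mm long, 22 mm in diameter, about 0.36 kg, with a brass collar 34 mm in diameter and 45 mm long flush with one end. Origin on its axis at mid-length (plain 22 mm stretch; centre of mass about 35 mm from there towards the collar); x runs along the pipe to the collar end. Starts lying level in the cradle, axis 52 mm above the bench.
- collar_end (a point): Centre of the flat end face of the pipe's brass collar, 130 mm along the pipe's +x from the pipe's origin; this face pushes on the depth stop. Axes as the pipe's.
- cradle: Fixed blue cradle: base plate 170 x 85 mm, 10 mm thick, with two V-blocks (tops 59 mm above the bench, 16 mm long, about 57 mm wide) centred 62 mm either side of the middle; between them 108 mm of the pipe is free for the fingers. Origin under its centre; x along the pipe.
- crimper: Fixed hydraulic crimper on an orange plate: black round die head 170 mm in diameter, 85 mm thick, top at 205 mm height, handle behind it up to 265 mm, hand pump on the -y side (130 mm or more from the bore axis, below 140 mm). Origin on the bench under the head's middle; +x is the feeding direction; bore axis level, 120 mm up; open front face at x = -42.5 mm, pump and plate reach x = -63 mm.
- die_mouth (a point): Centre of the round opening between the eight steel dies, on the head's front face, 120 mm above the bench. The open dies leave 50 mm across (8 mm clear all round the collar) and are 66 mm long. Axes as the crimper's: x points into the bore, the way the pipe is fed.
- stop_face (a point): Centre of the brass contact disc (28 mm in diameter) of the sprung depth stop, inside the bore on its axis: 35 mm behind the die mouth at rest, 47 mm when bottomed. Moves with the stop. Axes as the crimper's.
- depth_stop (a joint): Travel of the sprung depth stop along the crimper's +x, m: 0 at rest, 0.012 bottomed on the hard stop. The spring gives 6 N at rest rising to 12 N at the hard stop; beyond that it is rigid, so a push of 15 to 30 N holds it firmly bottomed. Its red-ringed tail comes out of the brass barrel behind the head as it is pressed.
- spanner: Loose spanner, 190 mm long, lying on the bench: to be left alone. Origin under its middle.
- spare_collar: Loose spare brass collar, 34 mm in diameter, 45 mm high, standing on the bench: to be left alone. Origin under its centre.
- coupler: Loose quick coupler with a red dust cap, 38 mm in diameter, 76 mm high, standing on the bench: to be left alone. Origin under its centre.
- dies: The eight steel dies in the crimper's head, fixed; they surround the opening at point die_mouth and run 66 mm back from it. Origin and axes as the crimper's.
Not all that is in view belongs to the job. There is more than one size of the cradle; the one meant has the size given above.

How it is judged:
On the way, in this order (a step that is already met when the one before it is completed fails the run):
1. the pipe is lifted out of the cradle, held by the fingers (contact force between the fingers and pipe above 4 N and height (world z) of pipe above 0.09 m and contact force between pipe and cradle below 0.1 N), for 0.2 s.
2. the collar's end is in the dies, the pipe in line with the bore (contact force between the fingers and pipe above 4 N and angle between the x axis of pipe and the x axis of die_mouth, either way round below 0.1 rad and y of collar_end in the frame of die_mouth between -0.0075 and 0.0075 m and z of collar_end in the frame of die_mouth between -0.0075 and 0.0075 m and x of collar_end in the frame of die_mouth above 0.005 m), for 0.1 s.
At the end, for the whole second after the job is handed in: Fingers still grip the pipe, at rest, within 0.1 rad of the bore's line, collar end within 7.5 mm of the bore axis sideways and in height; stop pressed at least 11.2 of its 12 mm; pipe pushes on it with 13 to 50 N, on the dies with under 1 N, and is clear of the cradle (contact force between the fingers and pipe above 4 N and angle between the x axis of pipe and the x axis of die_mouth, either way round below 0.1 rad and y of collar_end in the frame of die_mouth between -0.0075 and 0.0075 m and z of collar_end in the frame of die_mouth between -0.0075 and 0.0075 m and value of joint depth_stop above 0.0112 m and contact force between pipe and crimper between 13 and 50 N and contact force between pipe and dies below 1 N and contact force between pipe and cradle below 0.1 N and height (world z) of pipe above 0.1 m and linear speed of pipe below 0.01 m/s); the arm keeps its last pose, push and grip.
It fails at once if the pipe is rammed into the stop or the crimper (over 60 N) (contact force between pipe and crimper above 60 N).
It fails at once if a bystander is shifted more than 20 mm (distance of any of spanner, spare_collar, coupler from where it was at the start of the episode above 0.02 m).
It also fails if it takes over 58 s, if anything falls off the work surface, if the arm or the gripper's body presses on something with over 40 N, if the wrist force passes 120 N, or if a joint passes its speed limit or range.

### The arm

A 6-joint arm with a two-finger parallel gripper is mounted at the origin on the work surface. World frame = base frame: x ahead of the robot, y to its left, z up, the work surface at z = 0. Lengths are in m, angles in rad, forces in N, time in s.
With the tool pointing down it reaches from about 0.375 to 0.9 m from the base axis. Payload 3.1 kg.
Tool frame: the origin (TCP) lies at the very end of the fingers, on their centre line; the grasp point (between the pads) lies 19 mm behind it (manip.pinch_z is the distance from the TCP to the grasp point, in m); z points along the fingers, y is the direction in which the jaws open and shut (so a half turn about z gives the same grasp; the last joint's range is limited). The gripper opens to 85 mm and grips with 20 to 120 N. Pads are 22 mm wide; open, the fingers measure 114 mm over their backs; the gripper's body (76 mm by 85 mm) begins 54 mm behind the grasp point. The pads swing forward as they close: fully open they stand 13 mm farther back than shut.
Start: joints at [-1.466, 0.527, 1.433, -0, 1.181, -0.178], TCP at [0.174, -0.6, 0.231] pointing down, gripper open.
Joint ranges: [-3.08, 3.08], [-0.75, 2.2], [0.22, 2.44], [-1.43, 4.57], [0, 2.65], [-2.85, 2.85]. Speed limits (rad/s): [2.79, 2.79, 3.14, 3.14, 3.14, 3.14].

### API

Orientations are given as a unit quaternion [x, y, z, w].
In Python, from station import manip gives the robot as it stands.
- The arm moves only by the tool drive_tool, never from a script. Its argument "increments" is a list of rows, each a list of 7 numbers: the closure in counts, from 0 (fully open) to 255 (shut), then the shift along the tool's x, y, z in cm, then the turn, a rotation vector about the tool's x, y, z in rad. A call has 1 to 20 rows; each row is the pose to reach, as a shift and turn from the pose commanded when the call began, along the tool's axes at that moment; what a row does not reach only later rows make up. A row lasts 1/10 s, in which the tool goes at most 50 mm and 8.59 degrees, less where a joint would pass 70% of its speed; a pose out of reach is approached as far as the arm can. A call with a gripper value outside its range is refused whole. The fingers move at their own pace and stop on an object; "force" is the grip in N (left out, the last holds). Time passes only in rows, so rows that repeat a pose let the fingers close. It gives the time, the measured TCP pose, the force and the opening at its end, in the units of the state.
- manip.sense(): the state, without advancing time (a new reading comes with each control period).
- manip.snapshot(name): name is "scene" or "side" or "wrist"; returns the picture (384x512x3 uint8, red, green, blue); there is no depth.
- manip.camera_model(name): a dict with "mtx" (3x3 intrinsics, pixels), "cam_to_world" (4x4, takes a point from camera to world coordinates). Camera axes: x right, y down, z forward; pixel columns grow to the right and rows downward; lengths in m; the calibration is good to about 2 mm. A picture is of the moment at which its call begins: read the wrist's pose just before it. camera_model takes no time and is no camera call; for the wrist camera it gives the pose at the moment of the call.
- manip.sign_off(): hands the job in, once; it reports no verdict.
The state is a dict: "t": time; "q": joint angles; "qd": joint speeds; "tau": joint torques, N m; "tcp_pos": TCP position; "tool_rot": TCP orientation; "force": force on the tool from outside, world axes, zero at the start; "ft_torque": the same for the moment, N m; "finger_gap": opening from 0.0 (shut) to 1.0 (fully open).
Only numpy, scipy, OpenCV 4.12 (cv2) and the standard library are available. Lean on these libraries where they do the work, as an engineer would, in place of code of your own. Each camera call takes 0.05 s, during which the arm holds its last target. There are 200 camera calls.

## Working session

There is one attempt and no reset: what is moved stays moved. The work goes in short steps, Python scripts to look and compute and a tool call to move; the robot and the scene stay as the last step left them, time stands still between calls to the robot, and variables do not carry over. Pictures are saved under pics/ and viewed, about 8 in all and at most 12, crops included, and the job is handed in when it is done.

Besides the shell and the picture viewer there is one more tool, called after "Emit:" by a JSON object that holds its "api" and its "payload". drive_tool: Moves the arm, as the interface text tells. Its arguments: {"type":"object","properties":{"increments":{"type":"array","items":{"type":"array","items":{"type":"number"}}},"force":{"type":"number"}},"required":["increments"]}

```bash
mkdir -p pics; ls; python3 - <<'E'
from station import manip
import cv2,numpy as np
np.set_printoptions(precision=4,suppress=True)
print(manip.sense(), manip.pinch_z)
for n in ("scene","side","wrist"):
    m=manip.camera_model(n); print(n,m["mtx"],m["cam_to_world"])
    im=manip.snapshot(n)[:,:,::-1]; cv2.imwrite(f"pics/{n}0.png",im)
E
```

```text
pics
{'t': 0.0, 'q': array([-1.4665,  0.5285,  1.4339,  0.    ,  1.1814, -0.1785]), 'qd': array([-0.0003,  0.    ,  0.0002,  0.0002,  0.0012, -0.0008]), 'tau': array([ -0.0018, -44.2358, -17.8024,  -0.0002,   0.0082,   0.    ]), 'tcp_pos': array([ 0.1743, -0.5994,  0.2303]), 'tool_rot': array([ 0.99  ,  0.1409,  0.0001, -0.0011]), 'force': array([-0.5125,  0.0386, -0.2839]), 'ft_torque': array([-0.0234,  0.0175, -0.0034]), 'finger_gap': 1.002252657692296} 0.0187
scene [[350.692    0.     257.3843]
 [  0.     350.692  192.3788]
 [  0.       0.       1.    ]] [[-0.0555  0.7412 -0.669   1.1341]
 [ 0.9984  0.0445 -0.0335  0.0888]
 [ 0.0049 -0.6698 -0.7425  0.7484]
 [ 0.      0.      0.      1.    ]]
side [[381.6332   0.     254.6415]
 [  0.     381.6332 191.4542]
 [  0.       0.       1.    ]] [[-0.7244 -0.4219  0.5452 -0.0168]
 [-0.6893  0.4405 -0.5751  0.6317]
 [ 0.0025 -0.7925 -0.6099  0.7226]
 [ 0.      0.      0.      1.    ]]
wrist [[306.0323   0.     255.9848]
 [  0.     306.0323 193.6874]
 [  0.       0.       1.    ]] [[ 0.2789 -0.9067 -0.3165  0.255 ]
 [-0.9603 -0.2642 -0.0895 -0.5757]
 [-0.0024  0.3289 -0.9444  0.373 ]
 [ 0.      0.      0.      1.    ]]
```

View pics/scene0.png

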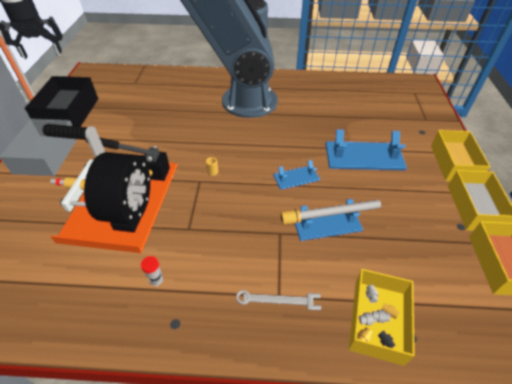

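View pics/side0.png

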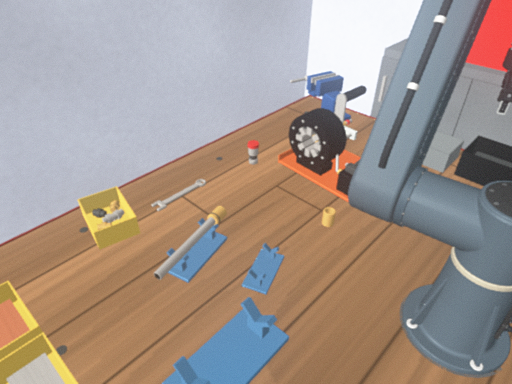

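The scene view shows the pipe with its collar end at about (286,217) and its tail at about (380,205), lying in the mid-size cradle. The crimper is on the left, with its mouth near (135,190) facing +y. In the side view the mouth is near (308,143), and the pipe runs from about (160,272) to (222,213). Next I'll enlarge these regions.

```bash
python3 - <<'E'
import cv2,numpy as np
s=cv2.imread("pics/scene0.png"); d=cv2.imread("pics/side0.png")
def c(im,x,y,w,h,f):
    o=cv2.resize(im[y:y+h,x:x+w],None,fx=f,fy=f,interpolation=cv2.INTER_CUBIC)
    for i in range(0,w,10):
        cv2.line(o,(i*f,0),(i*f,8 if (x+i)%50 else 16),(0,255,0),1)
        if (x+i)%20==0: cv2.putText(o,str(x+i),(i*f,20),0,.35,(0,255,0),1)
    for i in range(0,h,10):
        cv2.line(o,(0,i*f),(8,i*f),(0,255,0),1)
        if (y+i)%20==0: cv2.putText(o,str(y+i),(8,i*f+4),0,.35,(0,255,0),1)
    return o
A=c(s,50,140,100,100,4); B=c(s,270,190,120,50,3); C=c(d,270,100,100,100,4); D=c(d,140,200,110,80,3)
o=np.zeros((600,800,3),np.uint8)
o[:400,:400]=A;o[:400,400:]=C
o[400:550,:360]=B; o[400:600,400:730]=D[:200]
cv2.imwrite("pics/c1.png",o)
E
```

```text
(no output)
```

View pics/c1.png

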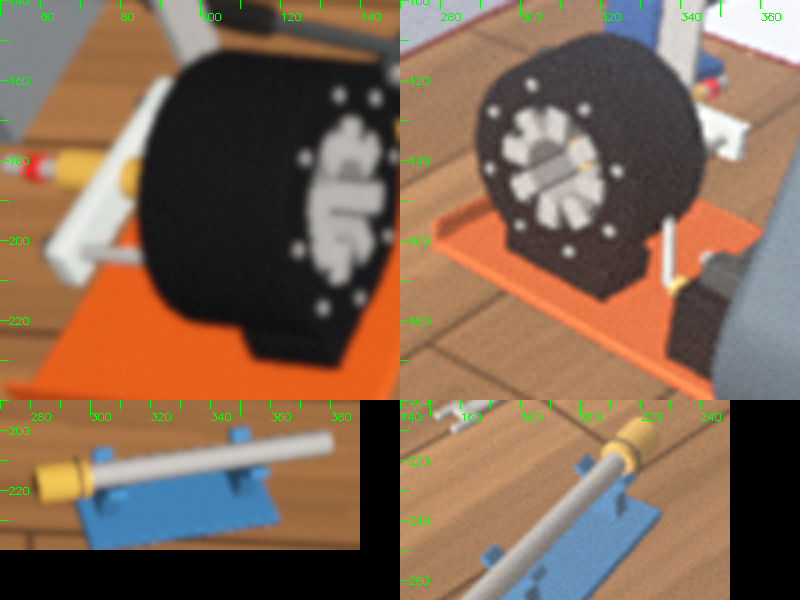

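The crops show the eight face bolts clearly in both views. In the scene view the mouth is at about (137,190) and the tail's red ring at about (58,191). In the side view the mouth is at about (308,142). I'll fit the bolt circle for crimper pose and back-project the pipe axis.

```bash
cat > h.py <<'E'
from station import manip
import numpy as np
np.set_printoptions(precision=4,suppress=True)
def proj(M,P):
    T=M["cam_to_world"]; p=(np.atleast_2d(P)-T[:3,3])@T[:3,:3]; p=p@M["mtx"].T
    return p[:,:2]/p[:,2:]
def back(M,uv,z):
    T=M["cam_to_world"]; uv=np.atleast_2d(uv); d=np.c_[uv,np.ones(len(uv))]@np.linalg.inv(M["mtx"]).T@T[:3,:3].T
    return T[:3,3]+d*((z-T[2,3])/d[:,2])[:,None]
E
python3 - <<'E'
from h import *
from scipy.optimize import least_squares
S,D=manip.camera_model("scene"),manip.camera_model("side")
bs=np.array([(134.7,164),(143.7,164.3),(148,179),(146.7,199),(140,214.5),(130.7,217),(124.5,202.5),(126.3,179.2)])
bd=np.array([(303,121),(315.7,127.5),(324,142.8),(322.2,157.5),(312,163),(299.8,156.5),(292.3,142),(293.2,128)])
print("mouth",back(S,(136.8,189.9),.12),back(D,(307.8,142.3),.12),"tail",back(S,[(58,191.5),(70,192)],.12))
def circ(p):
    x,y,z,yaw,r,ph=p; a=ph+np.arange(8)*np.pi/4
    sd=np.array([-np.sin(yaw),np.cos(yaw),0]) # crimper y
    return np.array([x,y,z])+r*(np.outer(np.cos(a),[0,0,1])+np.outer(np.sin(a),sd))
from scipy.spatial.distance import cdist
def res(p):
    P=circ(p); r=[]
    for M,b in((S,bs),(D,bd)):
        q=proj(M,P); j=cdist(b,q).argmin(1); r.append((q[j]-b).ravel())
    return np.concatenate(r)
m=back(S,(136.8,189.9),.12)[0]
best=min((least_squares(res,[m[0],m[1],.12,y0,.058,ph]) for y0 in(-1.9,-1.57,-1.3) for ph in (0,.2,.4,.6)),key=lambda r:r.cost)
print("crimper",best.x,best.cost)
print("pipe scene", back(S,[(283,218),(380,204.2)],.052))
# axis samples
A=[(300,215.5),(375,204.8)]
a=back(S,A,.052);print(a,"yaw",np.arctan2(*(a[0]-a[1])[[1,0]]))
B=[(140+(480-400)/3,200+(590-400)/3),(140+(620-400)/3,200+(458-400)/3)]
b=back(D,B,.052);print(b,"yaw",np.arctan2(*(b[1]-b[0])[[1,0]]))
print("collar end side",back(D,(221.5,210.5),.052))
E
```

```text
mouth [[ 0.5773 -0.2318  0.12  ]] [[ 0.5753 -0.2325  0.12  ]] tail [[ 0.5938 -0.4194  0.12  ]
 [ 0.5937 -0.39    0.12  ]]
crimper [ 0.5762 -0.2314  0.119  -1.6406  0.068   0.392 ] 0.6909915483986782
pipe scene [[0.5893 0.1263 0.052 ]
 [0.5289 0.378  0.052 ]]
[[0.5787 0.1691 0.052 ]
 [0.5317 0.3647 0.052 ]] yaw -1.3348303538423605
[[0.5417 0.3376 0.052 ]
 [0.5782 0.1616 0.052 ]] yaw -1.366079234991879
collar end side [[0.5892 0.1226 0.052 ]]
```

```bash
python3 - <<'E'
from h import *
import cv2
S,D=manip.camera_model("scene"),manip.camera_model("side")
for M,n in((S,"scene"),(D,"side")):
    im=cv2.imread(f"pics/{n}0.png"); h=cv2.cvtColor(im,cv2.COLOR_BGR2HSV)
    m=((h[...,0]<12)&(h[...,1]>180)&(h[...,2]>120)).astype(np.uint8)
    m[:,:40]=0; m[:140 if n=="scene" else 130]=0; m[270:]=0; m[:,400:]=0
    k,l,st,_=cv2.connectedComponentsWithStats(m); i=1+st[1:,4].argmax(); print(n,st[i])
    c=max(cv2.findContours((l==i).astype(np.uint8),0,1)[0],key=len)
    hull=cv2.approxPolyDP(cv2.convexHull(c),2,True)[:,0]; 
    print(np.c_[hull,back(M,hull,.01)])
    z=hull.astype(float)
    P=back(M,z,.01)
    for j in range(len(P)):
        d=P[j]-P[j-1]; 
        if np.linalg.norm(d)>.1: print(z[j-1],z[j],np.linalg.norm(d),"yaw",np.arctan2(d[1],d[0]), "mod90",(np.arctan2(d[1],d[0])+np.pi/4)%(np.pi/2)-np.pi/4)
E
```

```text
scene [  51  163  126   90 3323]
[[176.     163.       0.3628  -0.2001   0.01  ]
 [141.     252.       0.6827  -0.2188   0.01  ]
 [ 56.     243.       0.6692  -0.4378   0.01  ]
 [ 51.     235.       0.6463  -0.4612   0.01  ]
 [ 75.     207.       0.5521  -0.4376   0.01  ]
 [169.     163.       0.3641  -0.2215   0.01  ]]
[176. 163.] [141. 252.] 0.3204494373145599 yaw -0.05823333330470658 mod90 -0.05823333330470659
[141. 252.] [ 56. 243.] 0.2194918416226844 yaw -1.6321932983204075 mod90 -0.061396971525510935
[ 75. 207.] [169. 163.] 0.2864586816199896 yaw 2.2870063327271337 mod90 0.7162100059322372
side [282 159   1   1   1]
[[282.     159.       0.6785  -0.2381   0.01  ]]
```

```bash
python3 - <<'E'
from h import *
import cv2
S,D=manip.camera_model("scene"),manip.camera_model("side")
m=np.array([.5762,-.2314,.12])
for yaw in(-1.64,-1.56,-1.48):
    u=np.array([np.cos(yaw),np.sin(yaw),0]); P=m+np.outer([0,.12,.15,.17,.19],u); print(yaw,proj(S,P).round(1).tolist(),proj(D,P).round(1).tolist())
for n in("scene","side"):
    im=cv2.imread(f"pics/{n}0.png"); h=cv2.cvtColor(im,cv2.COLOR_BGR2HSV)
    r=((h[...,0]<6)|(h[...,0]>174))&(h[...,1]>150)&(h[...,2]>90)
    x0,y0,x1,y1=(45,175,75,205) if n=="scene" else (335,100,370,150)
    ys,xs=np.nonzero(r[y0:y1,x0:x1]); print(n,len(xs),xs.mean()+x0,ys.mean()+y0,sorted(set(xs+x0)),sorted(set(ys+y0)))
E
```

```text
-1.64 [[137.1, 189.6], [89.9, 184.9], [78.2, 183.8], [70.5, 183.0], [62.8, 182.2]] [[307.3, 142.3], [331.6, 129.8], [337.3, 126.9], [341.0, 125.0], [344.7, 123.1]]
-1.56 [[137.1, 189.6], [88.3, 187.8], [76.1, 187.3], [68.1, 187.0], [60.0, 186.7]] [[307.3, 142.3], [329.2, 128.8], [334.3, 125.7], [337.7, 123.6], [340.9, 121.6]]
-1.48 [[137.1, 189.6], [87.0, 190.7], [74.4, 191.0], [66.0, 191.2], [57.6, 191.3]] [[307.3, 142.3], [326.7, 127.9], [331.2, 124.6], [334.2, 122.4], [337.0, 120.3]]
scene 21 57.476190476190474 181.1904761904762 [np.int64(56), np.int64(57), np.int64(58), np.int64(59), np.int64(60)] [np.int64(179), np.int64(180), np.int64(181), np.int64(182), np.int64(183), np.int64(184)]
side 3 347.6666666666667 120.33333333333333 [np.int64(347), np.int64(348)] [np.int64(120), np.int64(121)]
```

The red ring is really at (57.5,181); I had misread the crop scale. With that, the tail, bolts and plate agree: crimper yaw ≈ -1.64, mouth ≈ (0.576,-0.231). The pipe origin is at about (0.560,0.251), yaw ≈ -1.35. Now I'll move above the pipe.

```bash
cat >> h.py <<'E'
from scipy.spatial.transform import Rotation as R
def down(yaw): # tool pointing down, tool x at yaw
    c,s=np.cos(yaw),np.sin(yaw); return R.from_matrix(np.array([[c,s,0],[s,-c,0],[0,0,-1]]))
def inc(p0,r0,p,r): # cm shift, rotvec
    return np.r_[r0.inv().apply(np.subtract(p,p0))*100,(r0.inv()*r).as_rotvec()].round(3)
E
python3 - <<'E'
from h import *
r0=R.from_quat([.99,.1409,0,0]);p0=[.174,-.6,.231]
for p,y in (([.2,-.6,.36],.283),([.45,-.42,.36],.65),([.6,-.1,.36],1.2),([.565,.232,.30],1.79),([.565,.232,.25],1.79)): print(inc(p0,r0,p,down(y)))
E
```

```text
[  2.497   0.725 -12.9     0.      0.     -0.   ]
[ 31.526  -9.585 -12.9     0.      0.     -0.367]
[ 54.858 -36.129 -12.9     0.      0.     -0.917]
[ 60.76  -68.988  -6.9     0.      0.     -1.507]
[ 60.76  -68.988  -1.9     0.      0.     -1.507]
```

Emit:
{"api": "drive_tool", "payload": {"increments": [[0,0.8,0.2,-4.3,0,0,0],[0,1.6,0.5,-8.6,0,0,0],[0,2.5,0.7,-12.9,0,0,0],[0,6,-0.5,-12.9,0,0,-0.05],[0,10,-1.8,-12.9,0,0,-0.1],[0,14,-3.1,-12.9,0,0,-0.15],[0,18,-4.5,-12.9,0,0,-0.2],[0,22,-6,-12.9,0,0,-0.25],[0,27,-8,-12.9,0,0,-0.31],[0,31.5,-9.6,-12.9,0,0,-0.37],[0,34.5,-13,-12.9,0,0,-0.44],[0,37.5,-16.4,-12.9,0,0,-0.51],[0,40.5,-19.8,-12.9,0,0,-0.58],[0,43.5,-23.2,-12.9,0,0,-0.65],[0,46.5,-26.6,-12.9,0,0,-0.72],[0,49.5,-30,-12.9,0,0,-0.79],[0,52,-33,-12.9,0,0,-0.85],[0,54.9,-36.1,-12.9,0,0,-0.92]]}}

```text
t: 1.95
tcp_pos: [0.601, -0.0986, 0.36]
tool_rot: [0.824, 0.567, -0.0, -0.0]
force: [0.8, -0.7, -0.1]
finger_gap: 1.001
```

Emit:
{"api": "drive_tool", "payload": {"increments": [[0,0,0,0,0,0,0]]}}

```text
t: 2.05
tcp_pos: [0.6022, -0.0953, 0.3599]
tool_rot: [0.823, 0.569, 0.001, -0.001]
force: [-0.3, -0.4, 0.9]
finger_gap: 0.998
```

```bash
python3 - <<'E'
from h import *
p0=[.6,-.1,.36]
print(manip.sense()["tcp_pos"])
print(inc(p0,down(1.2),[.565,.232,.25],down(1.79)))
E
```

```text
[ 0.6022 -0.0953  0.3599]
[ 29.675 -15.292  11.      0.      0.     -0.59 ]
```

Emit:
{"api": "drive_tool", "payload": {"increments": [[0,3,-1.5,1,0,0,-0.06],[0,6,-3,2,0,0,-0.12],[0,9,-4.6,3,0,0,-0.18],[0,12,-6.2,4,0,0,-0.24],[0,15,-7.7,5,0,0,-0.3],[0,18,-9.3,6,0,0,-0.36],[0,21,-10.8,7,0,0,-0.42],[0,24,-12.4,8,0,0,-0.48],[0,27,-13.9,9.5,0,0,-0.54],[0,29.7,-15.3,11,0,0,-0.59],[0,29.7,-15.3,11,0,0,-0.59],[0,29.7,-15.3,11,0,0,-0.59],[0,29.7,-15.3,11,0,0,-0.59]]}}

```text
t: 3.35
tcp_pos: [0.5656, 0.2307, 0.2508]
tool_rot: [0.625, 0.781, 0.0, 0.0]
force: [0.3, -0.8, -0.1]
finger_gap: 0.999
```

```bash
python3 - <<'E'
from h import *
import cv2
s=manip.sense(); M=manip.camera_model("wrist"); im=manip.snapshot("wrist")[:,:,::-1].copy()
print(s["tcp_pos"],s["tool_rot"],M["cam_to_world"])
np.savez("w1.npz",mtx=M["mtx"],cam_to_world=M["cam_to_world"])
cv2.imwrite("pics/w1.png",im)
u=np.array([np.cos(-1.35),np.sin(-1.35),0]);o=np.array([.560,.251,.052])
for t in(-.13,0,.02,.085,.13): 
    q=proj(M,o+t*u)[0]; print(t,q); cv2.circle(im,tuple(int(v) for v in q),2,(255,0,255),-1)
cv2.imwrite("pics/w1a.png",im)
E
```

```text
[0.5656 0.2307 0.2508] [0.625  0.7806 0.0001 0.0005] [[ 0.9758  0.2062  0.0725  0.5458]
 [ 0.2186 -0.9215 -0.3212  0.3141]
 [ 0.0005  0.3292 -0.9443  0.3932]
 [ 0.      0.      0.      1.    ]]
-0.13 [255.7824  16.5684]
0 [255.8554 148.0126]
0.02 [255.865 165.382]
0.085 [255.894  217.5795]
0.13 [255.9122 250.3281]
```

View pics/w1a.png

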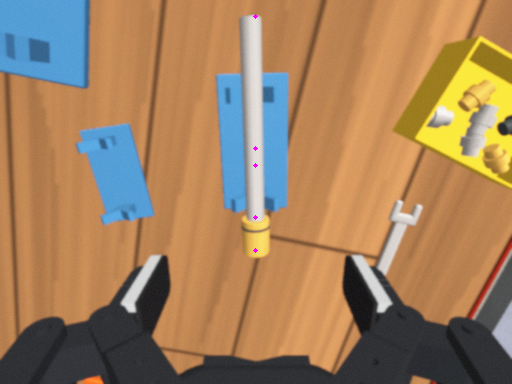

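The wrist view shows the pipe axis from tail (251,15) to the collar end (256,257), close to my overlay but with the tail slightly to the left. It sits centred in the 170 mm cradle. I'll refine this by segmenting.

```bash
python3 - <<'E'
from h import *
import cv2
M=dict(np.load("w1.npz")); im=cv2.imread("pics/w1.png").astype(int)
h=cv2.cvtColor(im.astype(np.uint8),cv2.COLOR_BGR2HSV)
pts=[]
for r in range(25,205,10):
    xs=[x for x in range(235,275) if h[r,x,1]<60]; 
    pts.append((np.mean([xs[0],xs[-1]]),r)); 
pts=np.array(pts); P=back(M,pts,.052); print(pts.T.round(1))
k=np.polyfit(P[:,1],P[:,0],1); print("yaw",np.arctan2(-1,-k[0]),"x at y=.251",np.polyval(k,.251), "resid mm",1e3*(np.polyval(k,P[:,1])-P[:,0]))
g=(h[...,0]>15)&(h[...,0]<32)&(h[...,1]>140)&(h[...,2]>100)
for r in range(214,262,4): xs=np.nonzero(g[r,230:285])[0]+230; print(r,len(xs),xs.mean() if len(xs) else 0,end="; ")
print(im[248:264,256].tolist()); print(im[8:24,251].tolist())
print(back(M,[(256,257)],.069),back(M,[(251,15.5)],.063))
E
```

```text
[[250.5 250.  251.  251.  251.  251.5 251.5 252.5 252.5 252.5 253.  253.
  253.  253.5 254.  254.  254.5 254.5]
 [ 25.   35.   45.   55.   65.   75.   85.   95.  105.  115.  125.  135.
  145.  155.  165.  175.  185.  195. ]]
yaw -1.3276565571852328 x at y=.251 0.557154883634953 resid mm [-0.2746  0.5026 -0.2651  0.0024  0.2752  0.0178  0.2963 -0.5128 -0.234
  0.0506 -0.2228  0.068   0.365   0.0862 -0.1989  0.1051 -0.1861  0.125 ]
214 1 266.0; 218 10 255.0; 222 20 255.0; 226 25 255.0; 230 5 257.8; 234 29 256.0; 238 29 256.0; 242 29 256.0; 246 28 255.5; 250 28 255.5; 254 24 256.5; 258 3 254.66666666666666; [[97, 212, 247], [101, 215, 247], [100, 212, 247], [97, 211, 246], [98, 212, 247], [100, 213, 247], [101, 213, 247], [97, 210, 246], [91, 197, 240], [78, 160, 214], [61, 114, 159], [51, 88, 130], [52, 85, 123], [54, 84, 123], [53, 82, 123], [53, 83, 125]]
[[85, 137, 195], [82, 134, 193], [84, 135, 195], [82, 133, 192], [83, 134, 192], [85, 131, 186], [116, 144, 183], [168, 179, 196], [200, 204, 213], [211, 216, 221], [213, 218, 224], [214, 219, 223], [216, 220, 224], [215, 221, 225], [214, 218, 224], [211, 215, 220]]
[[0.5884 0.1247 0.069 ]] [[0.5274 0.3757 0.063 ]]
```

```bash
python3 - <<'E'
from h import *
s=manip.sense();print(s["tcp_pos"],R.from_quat(s["tool_rot"]).as_matrix()[:,0])
print(inc([.565,.232,.25],down(1.79),[.5622,.2308,.031],down(1.8116)))
E
```

```text
[0.5657 0.2306 0.251 ] [-0.2183  0.9759 -0.0005]
[-0.056 -0.299 21.9    0.     0.    -0.022]
```

Emit:
{"api": "drive_tool", "payload": {"increments": [[0,0,-0.3,4,0,0,-0.02],[0,0,-0.3,8,0,0,-0.02],[0,0,-0.3,12,0,0,-0.02],[0,0,-0.3,15,0,0,-0.02],[0,0,-0.3,18,0,0,-0.02],[0,0,-0.3,20,0,0,-0.02],[0,0,-0.3,22,0,0,-0.02],[0,0,-0.3,22,0,0,-0.02],[0,0,-0.3,22,0,0,-0.02],[0,0,-0.3,22,0,0,-0.02]]}}

```text
t: 4.4
tcp_pos: [0.5635, 0.2309, 0.0318]
tool_rot: [0.617, 0.787, 0.001, 0.001]
force: [-0.1, -0.2, 0.5]
finger_gap: 1.002
```

```bash
python3 - <<'E'
from h import *
s=manip.sense();r=R.from_quat(s["tool_rot"]);x=r.as_matrix()[:,0]
print(s["tcp_pos"],np.arctan2(x[1],x[0]),r.as_matrix()[:,2],s["force"])
print(inc(s["tcp_pos"],r,[.5622,.2308,.031],down(1.8116)))
E
```

```text
[0.5635 0.2309 0.0318] 1.8119248277599838 [ 0.0028  0.0005 -1.    ] [-0.0893 -0.1501  0.5166]
[ 0.02  -0.125  0.082  0.003  0.     0.   ]
```

Emit:
{"api": "drive_tool", "payload": {"increments": [[0,0,-0.12,0.05,0,0,0],[120,0,-0.12,0.05,0,0,0],[180,0,-0.12,0.05,0,0,0],[255,0,-0.12,0.05,0,0,0],[255,0,-0.12,0.05,0,0,0],[255,0,-0.12,0.05,0,0,0],[255,0,-0.12,0.05,0,0,0],[255,0,-0.12,0.05,0,0,0],[255,0,-0.12,0.05,0,0,0],[255,0,-0.12,0.05,0,0,0]], "force": 100}}

```text
t: 5.4
tcp_pos: [0.5628, 0.2314, 0.0305]
tool_rot: [0.617, 0.787, 0.002, 0.001]
force: [4.4, 3.2, 1.8]
finger_gap: 0.23
```

```bash
python3 - <<'E'
from h import *
s=manip.sense();r=R.from_quat(s["tool_rot"]);x=r.as_matrix()[:,0]
print(s["tcp_pos"],np.arctan2(x[1],x[0]),r.as_matrix()[:,2],s["force"],s["ft_torque"],s["finger_gap"])
E
```

```text
[0.5628 0.2314 0.0305] 1.8127986104659137 [ 0.0042  0.0011 -1.    ] [4.3987 3.1776 1.7566] [ 0.3698 -0.7555  0.1118] 0.23015533290902532
```

Emit:
{"api": "drive_tool", "payload": {"increments": [[255,0,0,-0.5,0,0,0],[255,0,0,-2,0,0,0],[255,0,0,-4,0,0,0],[255,0,0,-6,0,0,0],[255,0,0,-8,0,0,0],[255,0,0,-10,0,0,0],[255,0,0,-11,0,0,0],[255,0,0,-11,0,0,0],[255,0,0,-11,0,0,0],[255,0,0,-11,0,0,0],[255,0,0,-11,0,0,0]]}}

```text
t: 6.5
tcp_pos: [0.5599, 0.2307, 0.1385]
tool_rot: [0.617, 0.787, -0.001, -0.001]
force: [-1.0, -0.0, -3.7]
finger_gap: 0.226
```

```bash
python3 - <<'E'
from h import *
s=manip.sense();r=R.from_quat(s["tool_rot"]);x=r.as_matrix()[:,0]
print(s["tcp_pos"],np.arctan2(x[1],x[0]),r.as_matrix(),s["force"],s["ft_torque"],s["finger_gap"])
print(inc(s["tcp_pos"],r,[.587,-.072,.1],down(-1.64+np.pi)))
E
```

```text
[0.5599 0.2307 0.1385] 1.8127500517739363 [[-0.2396  0.9709 -0.0028]
 [ 0.9709  0.2396 -0.0006]
 [ 0.0001 -0.0029 -1.    ]] [-1.0264 -0.0167 -3.6545] [ 0.0598 -0.0174  0.0184] 0.2256047498888883
[-30.037  -4.615   3.865  -0.003   0.      0.311]
```

Emit:
{"api": "drive_tool", "payload": {"increments": [[255,-1.5,-0.2,0,0,0,0.02],[255,-4.5,-0.7,0,0,0,0.05],[255,-7.5,-1.2,0.5,0,0,0.08],[255,-10.5,-1.6,1,0,0,0.11],[255,-13.5,-2.1,1.5,0,0,0.14],[255,-16.5,-2.5,2,0,0,0.17],[255,-19.5,-3,2.5,0,0,0.2],[255,-22.5,-3.5,3,0,0,0.23],[255,-25.5,-3.9,3.5,0,0,0.26],[255,-28,-4.3,3.8,0,0,0.29],[255,-29.5,-4.5,3.9,0,0,0.31],[255,-30,-4.6,3.9,0,0,0.31],[255,-30,-4.6,3.9,0,0,0.31],[255,-30,-4.6,3.9,0,0,0.31],[255,-30,-4.6,3.9,0,0,0.31]]}}

```text
t: 8.0
tcp_pos: [0.5878, -0.07, 0.1009]
tool_rot: [0.73, 0.683, -0.0, -0.0]
force: [-0.6, 0.2, -4.4]
finger_gap: 0.233
```

```bash
python3 - <<'E'
from h import *
import cv2
s=manip.sense();r=R.from_quat(s["tool_rot"]);x=r.as_matrix()[:,0]
print(s["tcp_pos"],np.arctan2(x[1],x[0]),r.as_matrix()[:,2],s["force"],s["finger_gap"])
f=3
def crop(n,x,y,w,h):
    im=manip.snapshot(n)[:,:,::-1].copy(); cv2.imwrite(f"pics/{n}2.png",im)
    o=cv2.resize(im[y:y+h,x:x+w],None,fx=f,fy=f,interpolation=cv2.INTER_CUBIC)
    for i in range(0,w,20): cv2.line(o,(i*f,0),(i*f,8),(0,255,0),1); cv2.putText(o,str(x+i),(i*f,18),0,.35,(0,255,0),1)
    for i in range(0,h,20): cv2.line(o,(0,i*f),(8,i*f),(0,255,0),1); cv2.putText(o,str(y+i),(8,i*f+4),0,.35,(0,255,0),1)
    return o
o=np.zeros((600,800,3),np.uint8)
a=crop("scene",100,130,160,100); b=crop("side",180,90,190,120); w=manip.snapshot("wrist")[:,:,::-1]; cv2.imwrite("pics/wrist2.png",w)
o[:300,:480]=a; o[300:600,:570]=b[:300,:]; o[:240,480:800]=cv2.resize(w,(320,240)); cv2.imwrite("pics/c2.png",o)
E
```

```text
[ 0.5878 -0.07    0.1009] 1.504444709952964 [-0.0004  0.0004 -1.    ] [-0.6133  0.1577 -4.4364] 0.23313676751260956
```

View pics/c2.png

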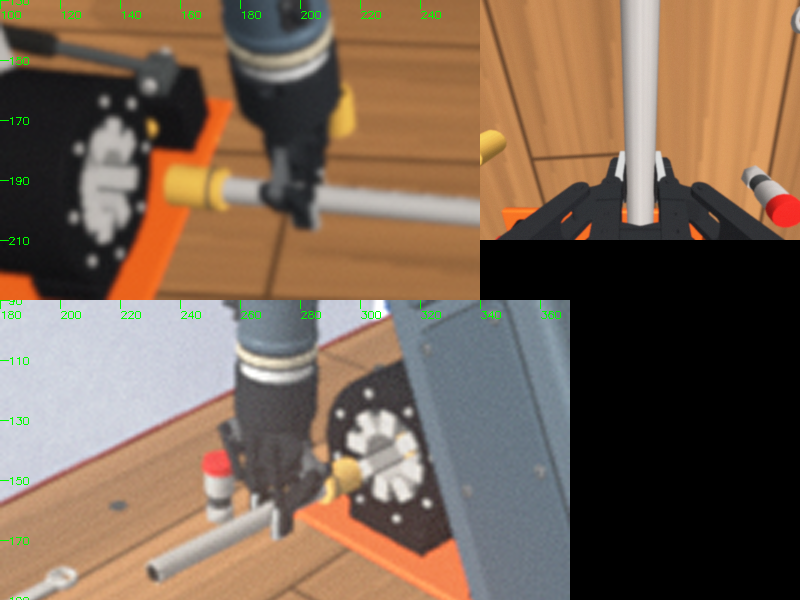

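Looking at the crops, the pipe is held level in front of the mouth. In the scene view the collar end is at (155,191), and the tail runs off right past (258,199). In the side view the collar is at (293,148) and the tail end at (231,181). I'll fit the axis from both images against the bore.

```bash
cat > ax.py <<'E'
from h import *
import cv2
from scipy.optimize import least_squares
S,D=manip.camera_model("scene"),manip.camera_model("side")
def mids(n,x0,x1,xs,y0,y1,brass=False):
    h=cv2.cvtColor(cv2.imread(f"pics/{n}.png"),cv2.COLOR_BGR2HSV).astype(int); out=[]
    for x in xs:
        c=h[y0:y1,x]; m=(c[:,1]<75)&(c[:,2]>70) if not brass else (c[:,0]>15)&(c[:,0]<32)&(c[:,1]>130)&(c[:,2]>110)
        r=np.nonzero(m)[0]
        if len(r)>3: out.append((x,y0+(r[0]+r[-1])/2,len(r)))
    return np.array(out)
def fit(ps,pd,yref):
    def line(p): # x,z at y=yref, slopes
        t=np.linspace(-.2,.3,60); return np.c_[p[0]+p[2]*t,yref+t,p[1]+p[3]*t]
    def res(p):
        L=line(p); r=[]
        for M,b in((S,ps),(D,pd)):
            q=proj(M,L); o=np.argsort(q[:,0]); r.append(np.interp(b[:,0],q[o,0],q[o,1])-b[:,1])
        return np.concatenate(r)
    return least_squares(res,[.585,.12,-.07,0],loss="soft_l1",f_scale=.5)
E
python3 - <<'E'
from ax import *
ps=mids("scene2",0,0,range(215,300,5),180,220); pc=mids("scene2",0,0,range(158,170,2),178,206,True)
pd=mids("side2",0,0,range(234,266,3),155,190); pe=mids("side2",0,0,range(290,298,2),135,165,True)
print(ps,pc,pd,pe,sep="\n")
f=fit(np.r_[ps,pc],np.r_[pd,pe],-.17); print(f.x,f.cost,f.fun)
# bore, from bolts fit at y=-.2314
print("bore x at -.17:",.5762+.0614*.0693)
s=manip.sense()
print(proj(S,[[.5762+.0693*d,-.2314+d,z] for z in(.12,) for d in(.05,.1,.2,.3)]))
E
```

```text
[[215. 196.   9.]
 [220. 197.   9.]
 [225. 197.   9.]
 [230. 198.   9.]
 [235. 198.   9.]
 [240. 199.   9.]
 [245. 199.   9.]
 [250. 200.   9.]
 [255. 200.   9.]
 [260. 201.   9.]]
[[158.  191.   13. ]
 [160.  191.   13. ]
 [162.  191.   13. ]
 [164.  192.5  14. ]
 [166.  192.5  14. ]
 [168.  192.5  14. ]]
[[234.  178.5  10. ]
 [237.  177.    9. ]
 [240.  175.    9. ]
 [243.  174.    9. ]
 [246.  172.    9. ]
 [249.  165.   18. ]
 [252.  164.   19. ]
 [255.  163.5  18. ]
 [258.  166.    9. ]
 [261.  165.    9. ]
 [264.  161.   13. ]]
[]Traceback (most recent call last):
  File "<stdin>", line 5, in <module>
    res = self.concatenate(tuple(objs), axis=axis)
ValueError: all the input arrays must have same number of dimensions, but the array at index 0 has 2 dimension(s) and the array at index 1 has 1 dimension(s)
```

```bash
python3 - <<'E'
from ax import *
ps=mids("scene2",0,0,range(214,263,4),180,220); pc=mids("scene2",0,0,range(158,170,2),178,206,True)
pd=mids("side2",0,0,range(234,264,3),155,190); pd=pd[pd[:,2]<=10]
h=cv2.cvtColor(cv2.imread("pics/side2.png"),cv2.COLOR_BGR2HSV).astype(int)
pe=[]
for x in range(290,300,2):
    m=(h[135:165,x,0]>14)&(h[135:165,x,0]<34)&(h[135:165,x,1]>95); r=np.nonzero(m)[0]; print(x,r+135)
    if len(r): pe.append((x,135+(r[0]+r[-1])/2,len(r)))
pe=np.array(pe)
for pdd in (pd,np.r_[pd,pe]):
    f=fit(np.r_[ps,pc],pdd,-.17); print(f.x,f.cost,f.fun.round(1))
print("bore x at -.17:",.5762+.0614*.0693)
E
```

```text
290 [144 145 146 147 148 149 150 151 152 153 154 155 156]
292 [144 145 146 147 148 149 150 151 152 153 154]
294 [142 143 144 145 146 147 148 149 150 151 152 153]
296 [142 143 144 145 146 147 148 149 150 151 152 153]
298 [143 144 145 146 147 148 149 150 151 152]
[0.5819 0.1232 0.0665 0.0066] 1.2842874002495652 [ 0.4 -0.3  0.1  0.5 -0.2  0.2 -0.4 -0.1  0.3 -0.3  0.   0.4 -0.2  0.2
  0.4  0.6 -0.7 -0.5 -0.4 -0.1 -0.2  0.3 -0.2  0.3  0.2 -0.3]
[0.5815 0.1227 0.0685 0.009 ] 2.0029901497200058 [ 0.4 -0.3  0.1  0.5 -0.2  0.2 -0.4 -0.1  0.3 -0.3  0.   0.4 -0.2  0.2
  0.4  0.6 -0.7 -0.5 -0.4 -0.2 -0.2  0.3 -0.2  0.3  0.3 -0.2  0.2  0.2
  0.7 -0.3 -1.3]
bore x at -.17: 0.58045502
```

The pipe is parallel to the bore within 0.01 rad, about 1 mm off sideways and 2.5–3 mm too high. I'll correct that and feed in to 18 mm.

Emit:
{"api": "drive_tool", "payload": {"increments": [[255,0,-0.1,0.25,0,0,0],[255,0,-0.1,0.25,0,0,0],[255,-1,-0.1,0.25,0,0,0],[255,-2,-0.1,0.25,0,0,0],[255,-3,-0.1,0.25,0,0,0],[255,-4,-0.1,0.25,0,0,0],[255,-5,-0.1,0.25,0,0,0],[255,-6,-0.1,0.25,0,0,0],[255,-6.5,-0.1,0.25,0,0,0],[255,-7,-0.1,0.25,0,0,0],[255,-7,-0.1,0.25,0,0,0],[255,-7,-0.1,0.25,0,0,0],[255,-7,-0.1,0.25,0,0,0]]}}

```text
t: 9.45
tcp_pos: [0.5823, -0.1406, 0.0983]
tool_rot: [0.731, 0.683, -0.0, -0.0]
force: [0.6, -0.2, -4.2]
finger_gap: 0.223
```

```bash
python3 - <<'E'
from h import *
import cv2
s=manip.sense();r=R.from_quat(s["tool_rot"]);x=r.as_matrix()[:,0]
print(s["tcp_pos"],np.arctan2(x[1],x[0]),r.as_matrix()[:,2],s["force"],s["ft_torque"],s["finger_gap"])
a=manip.snapshot("scene")[:,:,::-1]; b=manip.snapshot("side")[:,:,::-1]
cv2.imwrite("pics/scene3.png",a);cv2.imwrite("pics/side3.png",b)
o=np.hstack([cv2.resize(a[150:230,110:210],None,fx=4,fy=4,interpolation=2),cv2.resize(b[100:180,265:365],None,fx=4,fy=4,interpolation=2)])
cv2.imwrite("pics/c3.png",o)
E
```

```text
[ 0.5823 -0.1406  0.0983] 1.5032757282120028 [-0.0003  0.0003 -1.    ] [ 0.6029 -0.1597 -4.2421] [ 0.0328  0.0043 -0.0164] 0.22270625703290006
```

View pics/c3.png

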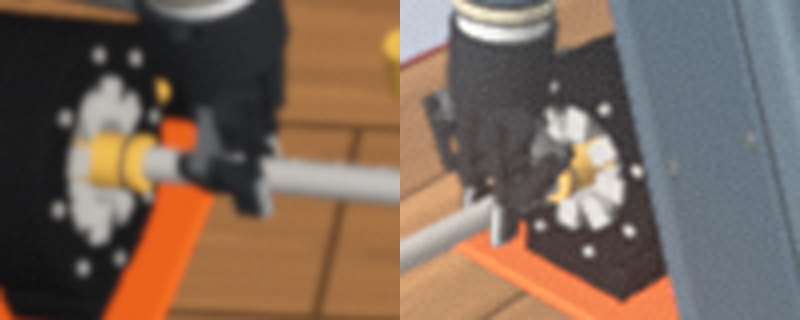

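The collar sits centred in the dies in both views, with an even gap all round and no contact force. Now I'll press on to the stop in small steps.

Emit:
{"api": "drive_tool", "payload": {"increments": [[255,-0.3,0,0,0,0,0],[255,-0.6,0,0,0,0,0],[255,-0.9,0,0,0,0,0],[255,-1.2,0,0,0,0,0],[255,-1.5,0,0,0,0,0],[255,-1.8,0,0,0,0,0],[255,-2,0,0,0,0,0],[255,-2.2,0,0,0,0,0],[255,-2.2,0,0,0,0,0],[255,-2.2,0,0,0,0,0]]}}

```text
t: 10.55
tcp_pos: [0.5809, -0.1603, 0.0981]
tool_rot: [0.731, 0.682, 0.002, -0.002]
force: [2.5, 8.9, -3.5]
finger_gap: 0.226
```

Emit:
{"api": "drive_tool", "payload": {"increments": [[255,-0.1,0,0,0,0,0],[255,-0.2,0,0,0,0,0],[255,-0.3,0,0,0,0,0],[255,-0.3,0,0,0,0,0],[255,-0.3,0,0,0,0,0]]}}

```text
t: 11.05
tcp_pos: [0.5807, -0.1627, 0.0981]
tool_rot: [0.731, 0.682, 0.002, -0.002]
force: [2.0, 8.8, -4.0]
finger_gap: 0.227
```

Emit:
{"api": "drive_tool", "payload": {"increments": [[255,-0.1,0,0,0,0,0],[255,-0.2,0,0,0,0,0],[255,-0.3,0,0,0,0,0],[255,-0.4,0,0,0,0,0],[255,-0.5,0,0,0,0,0],[255,-0.5,0,0,0,0,0],[255,-0.5,0,0,0,0,0]]}}

```text
t: 11.75
tcp_pos: [0.5803, -0.1669, 0.098]
tool_rot: [0.731, 0.682, 0.002, -0.003]
force: [3.3, 11.6, -4.2]
finger_gap: 0.231
```

Emit:
{"api": "drive_tool", "payload": {"increments": [[255,-0.1,0,0,0,0,0],[255,-0.2,0,0,0,0,0],[255,-0.3,0,0,0,0,0],[255,-0.3,0,0,0,0,0],[255,-0.3,0,0,0,0,0]]}}

```text
t: 12.25
tcp_pos: [0.58, -0.167, 0.0978]
tool_rot: [0.731, 0.682, 0.003, -0.004]
force: [4.8, 19.4, -2.3]
finger_gap: 0.227
```

```bash
python3 - <<'E'
from ax import *
s=manip.sense();r=R.from_quat(s["tool_rot"]);x=r.as_matrix()[:,0]
print(s["tcp_pos"],np.arctan2(x[1],x[0]),r.as_matrix()[:,[0,2]].T,s["force"],s["ft_torque"],s["qd"],s["t"])
a=manip.snapshot("scene")[:,:,::-1]; b=manip.snapshot("side")[:,:,::-1]
cv2.imwrite("pics/scene4.png",a);cv2.imwrite("pics/side4.png",b)
o=np.hstack([cv2.resize(a[140:230,45:205],None,fx=3,fy=3,interpolation=2),cv2.resize(b[100:190,260:360],None,fx=3,fy=3,interpolation=2)])
cv2.imwrite("pics/c4.png",o)
ps=mids("scene4",0,0,range(186,235,4),180,215); pc=mids("scene4",0,0,range(140,148,2),178,206,True)
pd=mids("side4",0,0,range(250,285,3),140,185)
print(ps.T,pc.T,pd.T,sep="\n")
pd=pd[(pd[:,2]<=10)&(pd[:,2]>=7)]; ps=ps[(ps[:,2]<=10)&(ps[:,2]>=8)]
f=fit(ps,pd,-.2314); print("axis at mouth x,z,slopes",f.x,f.fun.round(1))
E
```

```text
[ 0.58   -0.167   0.0978] 1.501851548835661 [[ 0.0689  0.9976  0.011 ]
 [-0.0011  0.0111 -0.9999]] [ 4.7536 19.3723 -2.3455] [ 2.7298 -0.7584  0.1866] [-0.0006  0.0004 -0.0003 -0.0001 -0.     -0.0002] 12.25
[[186. 190. 194. 198. 202. 206. 210. 214. 218. 222.]
 [194. 194. 195. 195. 196. 196. 196. 197. 197. 197.]
 [  9.   9.   9.   9.   9.   9.   9.   9.   9.   9.]]
[]
[[250.  253.  256.  259.  262.  265.  268.  271.  274.  277.  280.  283. ]
 [156.  156.5 159.  167.  165.5 164.  162.5 161.  159.5 158.  156.  154.5]
 [ 15.   16.   18.    9.    8.    9.    8.    9.    8.    9.    7.    8. ]]
axis at mouth x,z,slopes [0.5767 0.1207 0.0627 0.0014] [ 0.   0.4 -0.2  0.1 -0.5 -0.1  0.2 -0.4 -0.   0.4  0.1  0.1  0.  -0.1
 -0.1 -0.2 -0.2  0.2  0.2]
```

View pics/c4.png

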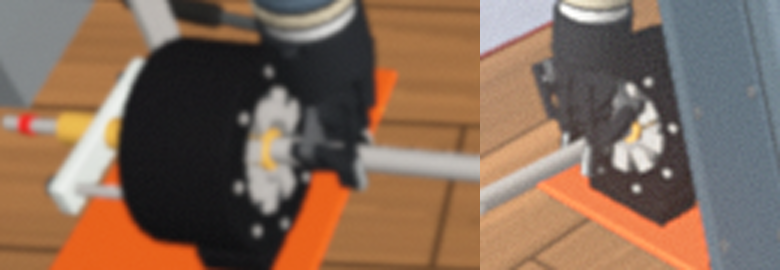

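Emit:
{"api": "drive_tool", "payload": {"increments": [[255,-0.05,0,0,0,0,0],[255,-0.05,0,0,0,0,0],[255,-0.05,0,0,0,0,0],[255,-0.05,0,0,0,0,0],[255,-0.05,0,0,0,0,0],[255,-0.05,0,0,0,0,0],[255,-0.05,0,0,0,0,0],[255,-0.05,0,0,0,0,0]]}}

```text
t: 13.15
tcp_pos: [0.5799, -0.167, 0.0978]
tool_rot: [0.731, 0.682, 0.004, -0.005]
force: [5.6, 19.2, -2.8]
finger_gap: 0.226
```

Emit:
{"api": "drive_tool", "payload": {"increments": [[255,0,0,0,0,0,0],[255,0,0,0,0,0,0],[255,0,0,0,0,0,0],[255,0,0,0,0,0,0],[255,0,0,0,0,0,0]]}}

```text
t: 13.65
tcp_pos: [0.5799, -0.167, 0.0978]
tool_rot: [0.731, 0.682, 0.004, -0.005]
force: [6.1, 19.8, -3.4]
finger_gap: 0.229
```

```bash
python3 -c "
from station import manip
print(manip.sign_off())"
```

```text
the job is handed in; nothing more can be done
None
```

I lifted the pipe out of the mid-size cradle, lined it up with the bore and fed it in until the stop bottomed. I handed in at about 13.7 s, still holding it with a 100 N grip setting. The hand-in reports no verdict, so these are my own last checks.

- **Push:** the wrist force held at about 19–20 N along the bore over the last second or so. The tool stayed at y = -0.167 m and did not creep or slip.
- **Alignment:** the camera fit put the pipe axis about 0.5 mm sideways and 0.7 mm in height from the bore axis at the mouth. It was within 0.01 rad of the bore's line.
- **Stop travel:** the red-ringed tail came out by about 12 mm in the picture, which matches a bottomed stop. The tool also stopped advancing while the force jumped from 12 to 19 N.
- **Bystanders:** I never went near the spanner, spare collar or coupler, but I did not measure them again at the end.

**Disagreements:**
- A sideways force of about 5–6 N showed at the wrist, where about 1.4 N would come from the push direction alone. I put the rest down to friction on the stop's face, since the collar looked clear of the dies all round, but I could not measure the force on the dies directly.
- My first reading of the tail ring gave a bore direction that disagreed with the bolts and the plate. It was a misread crop scale, and the corrected reading agreed.

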